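# Finish the crosswise drying stack of spacer bars

## Task

Finish the crosswise drying stack on the black mat, where every layer lies at right angles to the one below. First lay the green bar flat into the empty place of the second layer, parallel to and mirroring the white bar there; then take the orange bar out of the rinse rack, where it stands on edge, and lay it flat across the middle of those two as the third layer. Lower each bar flat onto its place before letting go of it, do not shift the white bars, and leave the beaker, petri dish, reagent pot and timer where they stand.

Things in the scene. Friction and masses are not known exactly. Their poses are not given: they have to be found in the camera images.
- drain_mat: square black rubber mat, 160 x 160 x 5 mm, fixed; origin: centre of its underside, z up. Stack: layer 1 is two white bars along mat x at mat y = +40 and -40 mm; layer 2 lies along mat y: a white bar at mat x = +40 mm, empty place at mat x = -40 mm, y = 0; layer 3 is one bar along mat x over the mat's centre. Bar centres of layers 1, 2, 3 stand 11, 23, 35 mm above the bench
- white_bar_1: white plastic spacer bar, 130 x 28 x 12 mm, about 60 g; origin at its centre, x along its length, y along its 28 mm width, z through its thickness; first layer of the stack, loose
- white_bar_2: white plastic spacer bar, 130 x 28 x 12 mm, about 60 g; origin at its centre, x along its length, y along its 28 mm width, z through its thickness; first layer of the stack, loose
- white_bar_3: white plastic spacer bar, 130 x 28 x 12 mm, about 60 g; origin at its centre, x along its length, y along its 28 mm width, z through its thickness; the one bar of the second layer, loose
- green_bar: green plastic spacer bar, 130 x 28 x 12 mm, about 60 g; origin at its centre, x along its length, y along its 28 mm width, z through its thickness; at first it lies flat on the bench to the left of the mat (its centre 6 mm up)
- orange_bar: orange plastic spacer bar, 130 x 28 x 12 mm, about 60 g; origin at its centre, x along its length, y along its 28 mm width, z through its thickness; at first on its long 12 mm edge in the rack's middle slot (y axis vertical, top 33 mm above the bench). Stood on edge on the bench it stays; pushed sideways near its top it falls flat
- rinse_rack: grey slotted rack, 100 x 96 mm, fixed, right of the mat; origin: centre of its underside, x along the slots, z up. Base plate 5 mm thick; two toothed cheeks 10 mm thick at x = +42 and -42 mm, 27 mm high, three slots each, 16 mm wide, 30 mm apart. Between the cheeks (74 mm) the bar can be pinched from above. A strip of bench 120 mm wide is free between rack and mat
- beaker: small plastic beaker, 44 mm across, 59 mm high, behind the work; origin at the centre of its underside; a bystander
- petri_dish: round white petri dish, 60 mm across, 15 mm high, behind the green bar; origin at the centre of its underside; a bystander
- reagent_pot: small white pot with a green cap, 46 mm across, 72 mm high, behind the rack; origin at the centre of its underside; a bystander
- timer: white timer with buttons, 68 x 62 x 19 mm, behind the mat; origin at the centre of its underside; a bystander
Things that resemble listed ones, but are neither listed nor needed, are in the scene too. Of the things that look like the green_bar, the larger one is meant.

How it is judged (in metres and radians):
On the way, in this order (a step that is already met when the one before it is completed fails the run):
1. the green bar is lowered flat into the empty place of the second layer while still in the fingers (x of green_bar in the frame of drain_mat between -0.052 and -0.028 m and y of green_bar in the frame of drain_mat between -0.012 and 0.012 m and z of green_bar in the frame of drain_mat between 0.017 and 0.029 m and angle between the x axis of green_bar and the y axis of drain_mat, either way round below 0.14 rad and angle between the z axis of green_bar and the z axis of drain_mat, either way round below 0.2 rad and contact force between the fingers and green_bar above 0.5 N), for 0.05 s.
2. then the orange bar is lowered flat across the middle of the second layer while still in the fingers (x of orange_bar in the frame of drain_mat between -0.012 and 0.012 m and y of orange_bar in the frame of drain_mat between -0.012 and 0.012 m and z of orange_bar in the frame of drain_mat between 0.029 and 0.041 m and angle between the x axis of orange_bar and the x axis of drain_mat, either way round below 0.14 rad and angle between the z axis of orange_bar and the z axis of drain_mat, either way round below 0.2 rad and contact force between the fingers and orange_bar above 0.5 N), for 0.05 s.
At the end, for the whole second after the job is handed in: Green bar flat in the second layer's empty place, orange bar flat across the middle of that layer: centres within 12 mm each way, heights within 3 mm, directions within 8 degrees; both released and at rest; each white bar within 15 mm of its start (x of green_bar in the frame of drain_mat between -0.052 and -0.028 m and y of green_bar in the frame of drain_mat between -0.012 and 0.012 m and z of green_bar in the frame of drain_mat between 0.02 and 0.026 m and angle between the x axis of green_bar and the y axis of drain_mat, either way round below 0.14 rad and angle between the z axis of each of green_bar, orange_bar and the z axis of drain_mat, either way round below 0.06 rad and x of orange_bar in the frame of drain_mat between -0.012 and 0.012 m and y of orange_bar in the frame of drain_mat between -0.012 and 0.012 m and z of orange_bar in the frame of drain_mat between 0.032 and 0.038 m and angle between the x axis of orange_bar and the x axis of drain_mat, either way round below 0.14 rad and linear speed of each of green_bar, orange_bar below 0.02 m/s and distance of each of white_bar_1, white_bar_2, white_bar_3 from where it was at the start of the episode below 0.015 m); the robot touches nothing.
It fails at once if the beaker is moved more than 20 mm (distance of beaker from where it was at the start of the episode above 0.02 m).
It fails at once if the petri dish is moved more than 20 mm (distance of petri_dish from where it was at the start of the episode above 0.02 m).
It fails at once if the reagent pot is moved more than 20 mm (distance of reagent_pot from where it was at the start of the episode above 0.02 m).
It fails at once if the timer is moved more than 20 mm (distance of timer from where it was at the start of the episode above 0.02 m).
It also fails if it takes over 58 s, if anything falls off the work surface, if the arm or the gripper's body presses on something with over 40 N, if the wrist force passes 120 N, or if a joint passes its speed limit or range.

## Robot

A 7-joint arm with a two-finger parallel gripper is mounted at the origin on a cart in front of the work surface, level with it; the furniture and walls round the work are solid. World frame = base frame: x ahead of the robot, y to its left, z up, the work surface at z = 0. Lengths are in m, angles in degrees, forces in N, time in s.
With the tool pointing down it reaches from about 0.425 to 0.875 m from the base axis. Payload 4.7 kg.
Tool frame: the origin (TCP) lies on the centre line of the jaws, within the pads' length; the fingertips stand 14 mm ahead of it and the grasp point (between the pads) lies 5 mm behind it; z points along the fingers, y is the line along which they close (so a half turn about z gives the same grasp; the last joint's range is limited). The gripper opens to 87 mm and grips with 3 to 60 N. Pads are 19 mm wide; open, the fingers measure 117 mm over their backs; the gripper's body (75 mm by 190 mm) begins 51 mm behind the grasp point.
Start: joints at [-75.338, 18.392, -4.016, 83.108, 1.295, 78.541, -3.26], TCP at [0.156, 0.631, 0.237] pointing down, gripper open.
Joint ranges: [-163.93, 163.93], [-17.29, 119.83], [-79.2, 71.16], [3.27, 140.29], [-89.18, 269.18], [5.43, 117.66], [-154.24, 154.24]. Speed limits (degrees/s): [147.25, 147.25, 180, 180, 180, 180, 180].

## Interface

Orientations are given as [roll, pitch, yaw] about the fixed x, y, z axes, in that order (R = Rz(yaw) Ry(pitch) Rx(roll)).
In Python, from cell import env gives the robot as it stands.
- The arm moves only by the tool jog_arm, never from a script. Its argument "motion" is a list that holds one entry, the list of rows, each a list of 7 numbers: the shift along the tool's x, y, z in units of 0.1 m (1.0 is 0.1 m), then the turn, a rotation vector about the tool's x, y, z in units of 180 degrees (1.0 is 180 degrees), then the closure, from 0 (fully open) to 1 (shut). A call has 1 to 5 rows; each row is the pose to reach, as a shift and turn from the pose commanded when the call began, along the tool's axes at that moment, turning the shorter way round; what a row does not reach only later rows make up. A row lasts 1/10 s, in which the tool goes at most 50 mm and 8.59 degrees, less where a joint would pass 70% of its speed; a pose out of reach is approached as far as the arm can. A call with a number of a shift or a turn outside -1 to 1 is refused whole. A call with a gripper value outside its range is refused whole. The fingers move at their own pace and stop on an object; "grip_force" is the grip in N (left out, the last holds). Time passes only in rows, so rows that repeat a pose let the fingers close. It gives the time, the measured TCP pose, the force, the opening and the grip force at its end, in the units of the state.
- env.get_obs(): the state, without advancing time (a new reading comes with each control period).
- env.read_camera(name): name is "scene" or "top" or "wrist"; returns (picture, depth): 384x512x3 uint8, red, green, blue; 384x512 float32, m along the optical axis (not along the pixel's ray), 0 where there is no reading.
- env.camera_info(name): a dict with "camera_matrix" (3x3 intrinsics, pixels), "origin" and "orientation" of the camera in the world; the wrist camera has in their place "mount" (4x4, takes a point from camera to tool coordinates, whose origin is the TCP and whose axes are the flange's). Camera axes: x right, y down, z forward; pixel columns grow to the right and rows downward; lengths in m; the calibration is good to about 2 mm. The wrist camera is an equidistant fisheye: a pixel r from the principal point sees the ray r / f radians off the axis. A picture is of the moment at which its call begins: read the wrist's pose just before it. camera_info takes no time and is no camera call.
- env.sign_off(): hands the job in; it is judged then, once.
The state is a dict: "time_s": time; "qpos": joint angles; "joint_velocities": joint speeds; "effort": joint torques, N m; "tool_pos": TCP position; "tool_rot": TCP orientation; "force": force on the tool from outside, world axes, zero at the start; "wrist_torque": the same for the moment, N m; "grip_width": finger opening in m; "grasp_force": force on a finger pad.
Only numpy, scipy, OpenCV 4.12 (cv2) and the standard library are available. Lean on these libraries where they do the work, as an engineer would, in place of code of your own. Each camera call takes 0.05 s, during which the arm holds its last target. There are 200 camera calls.

## Working session

There is one attempt and no reset: what is moved stays moved. The work goes in short steps, Python scripts to look and compute and a tool call to move; the robot and the scene stay as the last step left them, time stands still between calls to the robot, and variables do not carry over. Pictures are saved under pics/ and viewed, at most 10 in all, crops included, and the job is handed in when it is done.

Besides the shell and the picture viewer there is one more tool, called after ">>>" as name(argument=value, ...), one argument or row to a line, values as JSON. jog_arm: Moves the arm, as the interface text tells. Shifts and turns lie within -1 to 1; 1 stands for 0.1 m of shift or 180 degrees of turn. Its arguments: {"type":"object","properties":{"motion":{"type":"array","items":{"type":"array","items":{"type":"array","items":{"type":"number"}}}},"grip_force":{"type":"number"}},"required":["motion"]}

```bash
mkdir -p pics; ls; python3 - <<'E'
from cell import env
import cv2,numpy as np
np.set_printoptions(precision=4,suppress=True)
o=env.get_obs();print(o)
for n in ("top","scene"):
    im,d=env.read_camera(n); np.savez(f"{n}.npz",im=im,d=d)
    cv2.imwrite(f"pics/{n}.png",im[:,:,::-1]); print(n,env.camera_info(n))
print(env.camera_info("wrist"))
E
```

```text
pics
{'time_s': 0.0, 'qpos': array([-75.3397,  18.4403,  -4.0166,  83.1752,   1.2947,  78.5402,
        -3.2592]), 'joint_velocities': array([-0.0284,  0.0143, -0.0169, -0.0796, -0.003 , -0.0689, -0.0058]), 'effort': array([ -0.    , -49.1274,  -0.4036, -31.2526,  -0.0639,   0.0436,
         0.0002]), 'tool_pos': array([0.1555, 0.6306, 0.2354]), 'tool_rot': array([-179.8894,    0.0051,  166.1512]), 'force': array([-0.1994,  0.3373, -0.0683]), 'wrist_torque': array([0.0444, 0.009 , 0.0366]), 'grasp_force': 0.0, 'grip_width': 0.08656100738198799}
top {'camera_matrix': array([[455.9415,   0.    , 255.7747],
       [  0.    , 455.9415, 189.9111],
       [  0.    ,   0.    ,   1.    ]]), 'origin': array([0.4987, 0.0582, 1.3723]), 'orientation': array([-175.2032,   -0.0044,  -91.4438])}
scene {'camera_matrix': array([[452.0466,   0.    , 249.9604],
       [  0.    , 452.0466, 194.5306],
       [  0.    ,   0.    ,   1.    ]]), 'origin': array([-0.3771, -0.4931,  1.1185]), 'orientation': array([-133.9303,   -0.1295,  -61.1465])}
{'camera_matrix': array([[297.3186,   0.    , 254.9553],
       [  0.    , 297.3186, 189.3067],
       [  0.    ,   0.    ,   1.    ]]), 'mount': array([[-0.0004, -0.9522, -0.3055,  0.0854],
       [ 1.    , -0.0005,  0.0002, -0.0007],
       [-0.0003, -0.3055,  0.9522, -0.1485],
       [ 0.    ,  0.    ,  0.    ,  1.    ]])}
```

View pics/top.png

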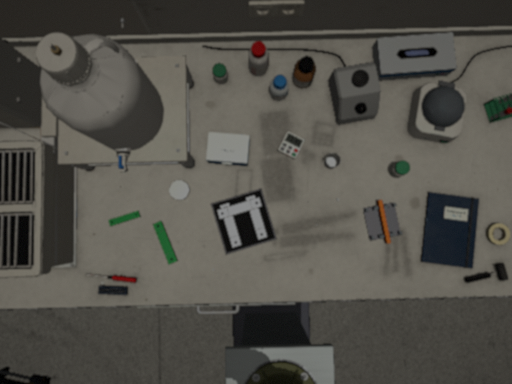

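View pics/scene.png

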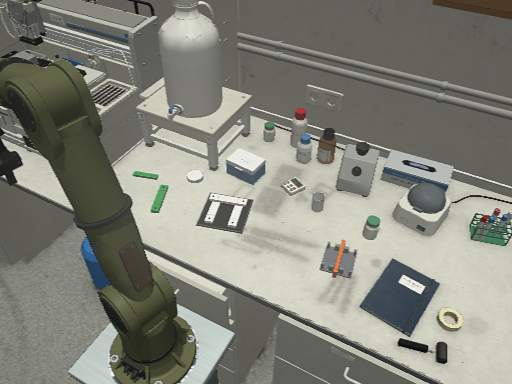

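The top view shows the mat at about (243,221) with the white U: the layer-2 white bar is on the far side (240,203) and the empty place on the near side. The large green bar is at (165,242), its smaller look-alike at (125,218), and the orange bar is on edge in the rack at (384,222). The scene view agrees: mat (225,212), green (160,198), orange (340,258).

```bash
cat > h.py <<'E'
import numpy as np,cv2
from scipy.spatial.transform import Rotation as R
from cell import env
np.set_printoptions(precision=4,suppress=True)
def pose(n,obs=None):
    i=env.camera_info(n)
    if n!="wrist": return i["camera_matrix"],R.from_euler("xyz",i["orientation"],degrees=True).as_matrix(),i["origin"]
    T=R.from_euler("xyz",obs["tool_rot"],degrees=True).as_matrix(); m=i["mount"]
    return i["camera_matrix"],T@m[:3,:3],T@m[:3,3]+obs["tool_pos"]
def cast(n,px,z,obs=None):
    K,Rm,o=pose(n,obs); px=np.asarray(px,float).reshape(-1,2)
    v=(px-K[:2,2])/K[0,0]
    if n=="wrist":
        r=np.linalg.norm(v,axis=1)+1e-12
        d=np.c_[v*(np.sin(r)/r)[:,None],np.cos(r)]
    else: d=np.c_[v,np.ones(len(v))]
    d=d@Rm.T; return o+d*((z-o[2])/d[:,2])[:,None]
def rect(P):
    (c),(w,h),a=cv2.minAreaRect((P[:,:2]*1000).astype(np.float32))
    if w<h: w,h,a=h,w,a+90
    return np.array([c[0],c[1],w,h,(a+90)%180-90])
def blobs(mask,amin):
    cs,_=cv2.findContours(mask.astype(np.uint8),cv2.RETR_EXTERNAL,cv2.CHAIN_APPROX_NONE)
    return [c for c in cs if cv2.contourArea(c)>=amin]
def masks(im):
    h,s,v=cv2.split(cv2.cvtColor(im,cv2.COLOR_RGB2HSV))
    return dict(green=((h>45)&(h<80)&(s>120)&(v>50)),orange=((h>4)&(h<20)&(s>150)&(v>80)),dark=(v<60),white=(v>170)&(s<40))
E
python3 - <<'E'
from h import *
Z=dict(green=.012,orange=.033,dark=.005,white=.02)
for n in("top","scene"):
    im=np.load(n+".npz")["im"]; M=masks(im)
    for k in M:
        for c in blobs(M[k],40):
            P=cast(n,c,Z[k])
            r=rect(P)
            if 250<r[0]<850 and abs(r[1])<480 and r[2]<260: print(n,k,c.reshape(-1,2).mean(0).round(),r.round(1),cv2.contourArea(c))
    x=dict(top=(195,180,290,260),scene=(190,185,260,240))[n]
im=np.load("top.npz")["im"]; c=[cv2.resize(im[180:260,200:290],None,fx=6,fy=6,interpolation=cv2.INTER_CUBIC),cv2.resize(np.load("scene.npz")["im"][185:265,190:250],(360,480),interpolation=cv2.INTER_CUBIC)]
cv2.imwrite("pics/c.png",np.hstack([c[0],c[1]])[:,:800,::-1][:,:,:] if 0 else cv2.resize(np.hstack(c),(800,427))[:,:,::-1])
E
```

```text
top green [165. 242.] [464.6 328.9 123.2  23.2  21.6] 282.5
top green [124. 218.] [539.3 449.8  87.8  14.2 -72.9] 109.5
top green [402. 167.] [ 669.4 -385.9   36.3   33.3   88.6] 103.0
top orange [384. 221.] [ 510.1 -317.8  125.1   11.7    9. ] 122.5
top dark [243. 221.] [521.7  95.3 153.3 153.1 -74.3] 2514.0
top dark [394. 169.] [ 665.1 -361.4   42.9   30.7    7.3] 78.5
top dark [188. 161.] [704.6 255.9  37.8  36.4  47.6] 80.5
top dark [293. 140.] [762.7 -63.2  43.5  17.9  61.6] 72.5
top dark [422. 122.] [ 810.1 -453.6  187.1   99.8   28.8] 409.0
scene orange [339. 256.] [ 509.8 -317.7  127.2    9.7    9. ] 72.5
```

View pics/c.png

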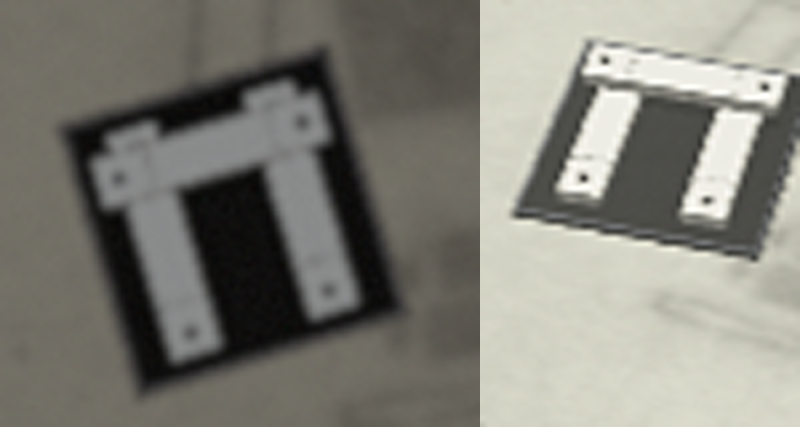

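The crop shows the U clearly: white bar 3 lies across the far side and the near place is free. Mat is about (0.522, 0.095) with its x axis at 15.7°. I'll fly over the green bar to measure it from close by.

>>> jog_arm(
  motion=[
    [[-0.23,-0.14,0,0,0,0,0],[-0.54,-0.32,0,0,0,0,0],[-0.93,-0.55,0,0,0,0,0]],
  ],
  grip_force=20,
)

```text
time_s: 0.4
tool_pos: [0.2317, 0.5553, 0.2357]
tool_rot: [-180.0, -0.1, 166.4]
force: [1.0, -0.2, -0.2]
grip_width: 0.0869
grasp_force: 0.0
```

>>> jog_arm(
  motion=[
    [[-0.31,-0.18,0,0,0,0,0],[-0.62,-0.37,0,0,0,0,0],[-0.93,-0.55,0,0,0,0,0]],
  ],
)

```text
time_s: 0.7
tool_pos: [0.3107, 0.4783, 0.2362]
tool_rot: [-180.0, -0.0, 166.1]
force: [-0.7, -0.5, -1.1]
grip_width: 0.087
grasp_force: 0.0
```

>>> jog_arm(
  motion=[
    [[-0.31,-0.18,0,0,0,0,0],[-0.62,-0.37,0,0,0,0,0],[-0.93,-0.55,0,0,0,0,0]],
  ],
)

```text
time_s: 1.0
tool_pos: [0.3878, 0.4027, 0.2362]
tool_rot: [-180.0, -0.0, 166.1]
force: [0.5, 0.1, -0.9]
grip_width: 0.0867
grasp_force: 0.0
```

>>> jog_arm(
  motion=[
    [[-0.25,-0.15,0.15,0,0,-0.04,0],[-0.5,-0.3,0.35,0,0,-0.08,0],[-0.7,-0.42,0.55,0,0,-0.12,0],[-0.85,-0.5,0.65,0,0,-0.16,0],[-0.93,-0.54,0.7,0,0,-0.197,0]],
  ],
)

```text
time_s: 1.5
tool_pos: [0.465, 0.3268, 0.1647]
tool_rot: [-179.9, -0.2, -158.3]
force: [0.7, -1.5, 1.1]
grip_width: 0.087
grasp_force: 0.0
```

```bash
cat > look.py <<'E'
import sys
from h import *
# usage: look.py name z color... ; measures blobs in the wrist view at plane z
o=env.get_obs(); print(o["time_s"],o["tool_pos"],o["tool_rot"],o["qpos"])
im,d=env.read_camera("wrist"); np.savez("w.npz",im=im,d=d,p=o["tool_pos"],r=o["tool_rot"])
if len(sys.argv)>3: cv2.imwrite(f"pics/{sys.argv[3]}.png",im[:,:,::-1])
M=masks(im)
for k in ("green","orange"):
    for c in blobs(M[k],300): print(k,c.reshape(-1,2).mean(0).round(),rect(cast("wrist",c,float(sys.argv[1 if k=="green" else 2]),o)).round(2))
E
python3 look.py .012 .033 w1
```

```text
1.5 [0.465  0.3268 0.1647] [-179.9031   -0.1501 -158.2612] [-45.7763  11.2134   8.9743 100.5855  -1.81    68.515   75.4366]
green [258. 176.] [463.17 329.82 128.23  27.01  22.  ]
```

View pics/w1.png

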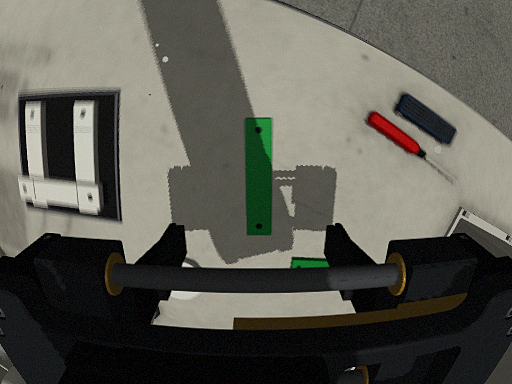

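The wrist view shows the green bar from (258,120) to (258,233), centred between the fingers, with the mat at the left and the small look-alike at (310,263). Descending.

>>> jog_arm(
  motion=[
    [[0.005,0.035,0.25,0,0,-0.001,0],[0.005,0.035,0.55,0,0,-0.001,0],[0.005,0.035,0.9,0,0,-0.001,0]],
  ],
)

```text
time_s: 1.85
tool_pos: [0.4629, 0.3336, 0.0766]
tool_rot: [179.9, 0.1, -158.3]
force: [-0.2, 0.3, -0.6]
grip_width: 0.0875
grasp_force: 0.0
```

>>> jog_arm(
  motion=[
    [[0,0,0.2,0,0,0,0],[0,0,0.38,0,0,0,0],[0,0,0.48,0,0,0,0],[0,0,0.55,0,0,0,0],[0,0,0.56,0,0,0,0]],
  ],
)

```text
time_s: 2.35
tool_pos: [0.4624, 0.3325, 0.0202]
tool_rot: [-180.0, -0.0, -158.2]
force: [-0.8, -0.8, 0.3]
grip_width: 0.0872
grasp_force: 0.0
```

```bash
python3 look.py .012 .033; python3 - <<'E'
from h import *
n="top"
import numpy as np
E
```

```text
2.35 [0.4624 0.3325 0.0202] [-179.9939   -0.0361 -158.2356] [-45.3855  20.3896   8.1294 107.5298  -3.5722  52.3592  76.1904]
green [250. 306.] [508.89 347.96  27.44  26.59 -66.96]
green [251. 201.] [440.14 321.14  80.44  27.45  21.52]
```

>>> jog_arm(
  motion=[
    [[0,-0.028,0.03,0,0,0,0],[0,-0.028,0.03,0,0,0,0.5],[0,-0.028,0.03,0,0,0,0.8],[0,-0.028,0.03,0,0,0,0.8],[0,-0.028,0.03,0,0,0,0.8]],
  ],
  grip_force=20,
)

```text
time_s: 2.9
tool_pos: [0.4638, 0.33, 0.0178]
tool_rot: [180.0, 0.0, -158.2]
force: [0.0, -0.5, -0.3]
grip_width: 0.0628
grasp_force: 0.0
```

>>> jog_arm(
  motion=[
    [[0,0,0,0,0,0,0.9],[0,0,0,0,0,0,0.9],[0,0,0,0,0,0,0.9]],
  ],
)

```text
time_s: 3.2
tool_pos: [0.4637, 0.3299, 0.0176]
tool_rot: [180.0, 0.0, -158.2]
force: [0.3, 0.5, -0.0]
grip_width: 0.0393
grasp_force: 0.0
```

>>> jog_arm(
  motion=[
    [[0,0,0,0,0,0,0.9],[0,0,0,0,0,0,0.9],[0,0,0,0,0,0,0.9],[0,0,0,0,0,0,0.9]],
  ],
)

```text
time_s: 3.6
tool_pos: [0.4637, 0.3299, 0.0176]
tool_rot: [180.0, 0.0, -158.2]
force: [-0.6, 0.4, -0.0]
grip_width: 0.0278
grasp_force: 20.0
```

>>> jog_arm(
  motion=[
    [[0,0,-0.1,0,0,0,0.9],[0,0,-0.3,0,0,0,0.9],[0,0,-0.5,0,0,0,0.9],[0,0,-0.75,0,0,0,0.9],[0,0,-0.85,0,0,0,0.9]],
  ],
)

```text
time_s: 4.1
tool_pos: [0.465, 0.3307, 0.1056]
tool_rot: [179.9, 0.2, -158.2]
force: [1.1, 0.3, -1.3]
grip_width: 0.028
grasp_force: 20.0
```

```bash
python3 look.py .088 .033
```

```text
4.1 [0.465  0.3307 0.1056] [ 179.9232    0.2442 -158.2205] [-45.6996  14.3343   8.6913 104.0876  -2.4498  61.502   75.6646]
green [255. 305.] [516.06 351.08  29.28  23.25 -68.24]
green [255. 201.] [445.65 323.04  84.75  29.57  21.8 ]
```

>>> jog_arm(
  motion=[
    [[0.05,-0.15,0,0,0,0,0.9],[0.13,-0.4,0,0,0,0,0.9],[0.21,-0.67,0,0,0,0,0.9],[0.3,-0.95,0,0,0,0,0.9]],
  ],
)

```text
time_s: 4.55
tool_pos: [0.47, 0.2277, 0.1008]
tool_rot: [-179.9, -0.2, -158.2]
force: [-0.1, 0.1, -1.9]
grip_width: 0.0277
grasp_force: 20.0
```

>>> jog_arm(
  motion=[
    [[0.06,-0.19,0,0,0,0.046,0.9],[0.12,-0.38,0,0,0,0.092,0.9],[0.18,-0.57,0,0,0,0.138,0.9],[0.24,-0.76,0,0,0,0.184,0.9],[0.3,-0.95,0,0,0,0.23,0.9]],
  ],
)

```text
time_s: 5.05
tool_pos: [0.477, 0.1286, 0.1009]
tool_rot: [-179.9, -0.1, 160.0]
force: [1.2, -0.2, 0.2]
grip_width: 0.0276
grasp_force: 20.0
```

>>> jog_arm(
  motion=[
    [[-0.05,-0.12,0,0,0,0.046,0.9],[-0.1,-0.24,0,0,0,0.092,0.9],[-0.14,-0.33,0,0,0,0.138,0.9],[-0.17,-0.4,0,0,0,0.184,0.9],[-0.19,-0.44,0,0,0,0.23,0.9]],
  ],
)

```text
time_s: 5.55
tool_pos: [0.48, 0.0809, 0.1009]
tool_rot: [-179.8, -0.0, 118.5]
force: [-0.1, -0.8, -0.7]
grip_width: 0.0277
grasp_force: 20.0
```

>>> jog_arm(
  motion=[
    [[0,0,0,0,0,0.04,0.9],[0,0,0,0,0,0.074,0.9],[0,0,0,0,0,0.074,0.9],[0,0,0,0,0,0.074,0.9]],
  ],
)

```text
time_s: 5.95
tool_pos: [0.4807, 0.0824, 0.1016]
tool_rot: [-179.9, 0.0, 105.8]
force: [-0.5, 0.8, -0.9]
grip_width: 0.0277
grasp_force: 20.0
```

```bash
python3 look.py .099 .033 w2
```

```text
5.95 [0.4807 0.0824 0.1016] [-179.8849    0.0146  105.7758] [-36.2609   5.2653  24.579  115.6121  -2.5068  59.7352   5.2707]
green [255. 305.] [491.1   40.57  26.87  21.03  15.91]
green [255. 201.] [472.68 106.7   78.01  27.28 -74.31]
```

View pics/w2.png

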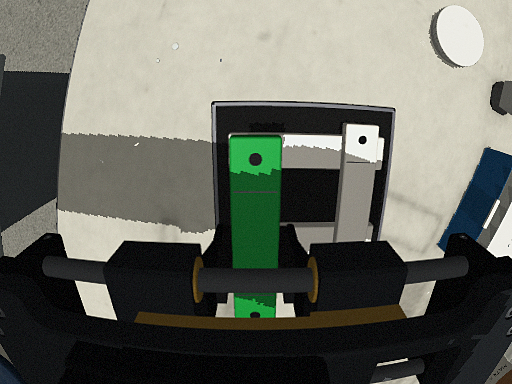

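The held green bar is at (255,160–315) with the mat behind it: corners at about (213,102) and (395,106), white bar 3 at (360,180). Checking the mat's position from here.

```bash
python3 - <<'E'
from h import *
w=np.load("w.npz"); o=dict(tool_pos=w["p"],tool_rot=w["r"]); im=w["im"]
a=np.radians(15.7); ex=np.array([np.cos(a),np.sin(a)]); ey=np.array([-ex[1],ex[0]]); c=np.array([.5217,.0953])
P=cast("wrist",[[213,102],[395,106]],.005,o)[:,:2]
print(P, np.degrees(np.arctan2(*(P[1]-P[0])[::-1])), "centre", P.mean(0)-.08*ey)
# white bar3 near end: bright/grey pixels at far-end
for r in (130,140,150): 
    g=im[r].mean(1); print(r,g[335:400].astype(int))
for col in (350,360,370): print(col,im[112:140,col].mean(1).astype(int))
for col in (240,300,330): print("mat",col,im[92:112,col].mean(1).astype(int))
for r in (115,125,200): print("mat row",r,im[r,203:223].mean(1).astype(int),im[r,383:402].mean(1).astype(int))
E
```

```text
[[0.4245 0.1505]
 [0.575  0.1947]] 16.375356479959 centre [0.5214 0.0956]
130 [ 28  28  23  26  28  17  12  54  94  95  81 205 240 243 238 238 239 239
 240 239 239 239 237 239 238 239 237 237 238 239 237 238 237 238 239 238
 237 238 237 237 238 240 249 242   0  19  25  16  25  25  24  28  27  28
  28  17  97 123 100 180 209 202 200 203 207]
140 [238 239 239 239 239 247 233  64  81  83 146 238 241 239 236 240 239 237
 240 238 238 240 254 153   0  14  27  26  23  16   0  99 255 241 238 239
 237 236 235 238 237 239 230 232 241 239 242 247 229  60  11  22  22  26
  14  60 124 104 181 214 209 200 199 206 208]
150 [123 155 255 248 145 120  92  81  91  66 232 245 240 238 240 239 239 239
 238 238 239 237 238 239 238 237 237 237 237 238 237 237 237 237 237 237
 236 234 236 236 236 225 233 237 238 238 243 254  49  15  22  29  14  17
  74 126 108 140 217 209 207 206 204 203 197]
350 [ 32  23  21  20  27  25  25  30  25  22  27  56 206 244 242 238 239 240
 238 238 236 239 239 237 237 240 239 239]
360 [ 24  29  26  23  23  25  24  19  20  27  21  12 111 238 243 239 237 237
 239 238 238 238 241 25
[... 232 characters left out ...]
 300 [202 200 200 201 201 199 200 203 215 128  26 150 149 147  97  16  22  21
  25  19]
mat 330 [205 206 206 207 206 203 205 208 205 218 168  27 115 136 141 139   9  24
  26  24]
mat row 115 [207 206 207 201 201 198 205 197 123  92 162 166 132  24  18  22  28  28
  23  31] [ 22  23  29  23  29  25  26  18  15  86 119 113 178 217 203 202 203 207
 204]
mat row 125 [193 201 198 194 198 202 203 213 144 105 160 155 131  60  12  29  22  25
  26  29] [ 24  23  24  30  23  25  16   7  64 127 109 147 213 206 203 206 202 204
 206]
mat row 200 [108 109 108 106 110 106 107 112 109 114 105  26  62  65  55  33   9   4
  11  19] [ 59 123 109 171 198 195 189 185 178 177 177 176 173 172 164 164 155 162
 158]
```

>>> jog_arm(
  motion=[
    [[0.014,0.028,0.12,0,0,0,0.9],[0.014,0.028,0.28,0,0,0,0.9],[0.014,0.028,0.43,0,0,0,0.9],[0.014,0.028,0.54,0,0,0,0.9],[0.014,0.028,0.58,0,0,0,0.9]],
  ],
)

```text
time_s: 6.5
tool_pos: [0.4829, 0.0852, 0.0428]
tool_rot: [-179.8, 0.0, 105.7]
force: [-0.3, -0.5, -0.9]
grip_width: 0.0277
grasp_force: 20.0
```

>>> jog_arm(
  motion=[
    [[0,0,0.01,0,0,0,0.9],[0,0,0.02,0,0,0,0.9],[0,0,0.03,0,0,0,0.9]],
  ],
)

```text
time_s: 6.8
tool_pos: [0.4845, 0.0856, 0.0421]
tool_rot: [179.9, -0.0, 105.7]
force: [0.0, 0.4, -0.1]
grip_width: 0.0279
grasp_force: 20.0
```

>>> jog_arm(
  motion=[
    [[-0.006,-0.016,0.02,0,0,0,0.9],[-0.006,-0.016,0.035,0,0,0,0.9],[-0.006,-0.016,0.05,0,0,0,0.9],[-0.006,-0.016,0.06,0,0,0,0.9],[-0.006,-0.016,0.06,0,0,0,0.9]],
  ],
)

```text
time_s: 7.3
tool_pos: [0.4825, 0.0844, 0.0354]
tool_rot: [-180.0, -0.0, 105.7]
force: [0.4, 0.7, -0.7]
grip_width: 0.0281
grasp_force: 20.0
```

>>> jog_arm(
  motion=[
    [[0,0,0.005,0,0,0,0.9],[0,0,0.01,0,0,0,0.9],[0,0,0.013,0,0,0,0.9],[0,0,0.013,0,0,0,0.9]],
  ],
)

```text
time_s: 7.7
tool_pos: [0.4827, 0.0845, 0.0345]
tool_rot: [180.0, -0.0, 105.7]
force: [-1.6, -0.4, 1.0]
grip_width: 0.0272
grasp_force: 20.0
```

>>> jog_arm(
  motion=[
    [[0,0,0.003,0,0,0,0.9],[0,0,0.003,0,0,0,0.6],[0,0,0.003,0,0,0,0.4],[0,0,0.003,0,0,0,0.4],[0,0,0.003,0,0,0,0.4]],
  ],
)

```text
time_s: 8.2
tool_pos: [0.4825, 0.0845, 0.0338]
tool_rot: [-180.0, 0.0, 105.7]
force: [-0.7, 0.2, 0.2]
grip_width: 0.0492
grasp_force: 0.0
```

>>> jog_arm(
  motion=[
    [[0,0,-0.05,0,0,0,0.4],[0,0,-0.2,0,0,0,0.4],[0,0,-0.45,0,0,0,0],[0,0,-0.75,0,0,0,0],[0,0,-0.95,0,0,0,0]],
  ],
)

```text
time_s: 8.7
tool_pos: [0.4833, 0.0845, 0.1312]
tool_rot: [179.9, -0.0, 105.7]
force: [-0.2, 0.8, 0.1]
grip_width: 0.0688
grasp_force: 0.0
```

```bash
python3 look.py .029 .033 w3
```

```text
8.7 [0.4833 0.0845 0.1312] [179.8672  -0.0112 105.6518] [-36.7885   3.3422  24.6588 113.7126  -1.5841  63.1264   4.1981]
green [254. 188.] [481.46  83.03 128.61  28.13 -74.44]
```

View pics/w3.png

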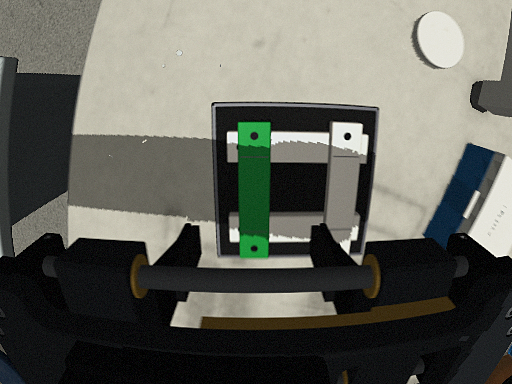

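The green bar lies in place at (254,188), parallel to the white bar at (347,185), ends level. Now over to the rack.

>>> jog_arm(
  motion=[
    [[-0.18,-0.04,0,0,0,0,0],[-0.42,-0.09,0,0,0,0,0],[-0.7,-0.15,0,0,0,0,0],[-0.98,-0.21,0,0,0,0,0]],
  ],
)

```text
time_s: 9.15
tool_pos: [0.4888, -0.0164, 0.129]
tool_rot: [180.0, -0.0, 105.7]
force: [0.7, -0.6, -0.6]
grip_width: 0.0869
grasp_force: 0.0
```

>>> jog_arm(
  motion=[
    [[-0.25,-0.05,0,0,0,0,0],[-0.5,-0.1,0,0,0,0,0],[-0.75,-0.16,0,0,0,0,0],[-0.98,-0.21,0,0,0,0,0]],
  ],
)

```text
time_s: 9.55
tool_pos: [0.4949, -0.1169, 0.129]
tool_rot: [180.0, 0.0, 105.6]
force: [-0.1, 0.0, 0.1]
grip_width: 0.0866
grasp_force: 0.0
```

>>> jog_arm(
  motion=[
    [[-0.2,-0.04,0,0,0,0.046,0],[-0.4,-0.08,0,0,0,0.092,0],[-0.6,-0.12,0,0,0,0.138,0],[-0.8,-0.17,0,0,0,0.184,0],[-0.98,-0.21,0,0,0,0.23,0]],
  ],
)

```text
time_s: 10.05
tool_pos: [0.5011, -0.2167, 0.129]
tool_rot: [180.0, 0.0, 63.9]
force: [0.3, -0.2, 0.5]
grip_width: 0.087
grasp_force: 0.0
```

>>> jog_arm(
  motion=[
    [[-0.2,0.12,0,0,0,0.046,0],[-0.4,0.23,0,0,0,0.092,0],[-0.6,0.34,0,0,0,0.138,0],[-0.77,0.44,0,0,0,0.184,0],[-0.89,0.51,0,0,0,0.23,0]],
  ],
)

```text
time_s: 10.55
tool_pos: [0.5083, -0.3195, 0.129]
tool_rot: [180.0, 0.0, 22.5]
force: [0.4, 0.5, -0.8]
grip_width: 0.087
grasp_force: 0.0
```

>>> jog_arm(
  motion=[
    [[0,0,0,0,0,0.04,0],[0,0,0,0,0,0.077,0],[0,0,0,0,0,0.077,0],[0,0,0,0,0,0.077,0]],
  ],
)

```text
time_s: 10.95
tool_pos: [0.5086, -0.3177, 0.1288]
tool_rot: [-180.0, 0.0, 9.2]
force: [0.4, 0.0, -0.3]
grip_width: 0.0871
grasp_force: 0.0
```

```bash
python3 look.py .029 .033 w4
```

```text
10.95 [ 0.5086 -0.3177  0.1288] [-179.9922    0.0154    9.1853] [-13.8074  23.508   53.76    99.6837 -20.4083  67.2664 -35.0699]
green [359.  21.] [ 673.93 -381.8    49.96   42.75  -72.51]
orange [256. 188.] [ 509.36 -318.99  128.14   11.14    8.87]
```

View pics/w4.png

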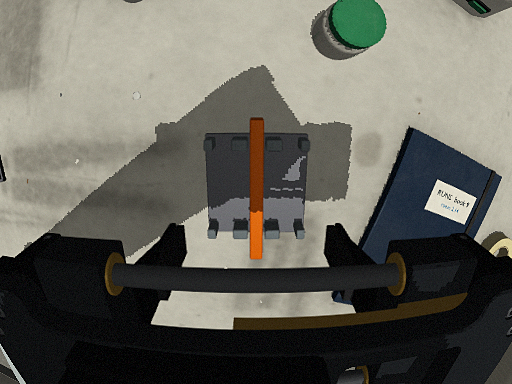

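The orange bar is on edge at (256,118–258) in the rack's middle slot, the pot with the green cap well away at (357,25). Descending.

>>> jog_arm(
  motion=[
    [[0.006,0.014,0.15,0,0,0,0.3],[0.006,0.014,0.35,0,0,0,0.5],[0.006,0.014,0.55,0,0,0,0.5],[0.006,0.014,0.7,0,0,0,0.5],[0.006,0.014,0.8,0,0,0,0.5]],
  ],
)

```text
time_s: 11.5
tool_pos: [0.5086, -0.3188, 0.047]
tool_rot: [-179.9, 0.1, 9.0]
force: [-0.7, -0.1, -0.0]
grip_width: 0.0548
grasp_force: 0.0
```

>>> jog_arm(
  motion=[
    [[0,0,0.08,0,0,0,0.5],[0,0,0.16,0,0,0,0.5],[0,0,0.22,0,0,0,0.5],[0,0,0.23,0,0,0,0.5],[0,0,0.23,0,0,0,0.5]],
  ],
)

```text
time_s: 12.0
tool_pos: [0.5095, -0.3194, 0.026]
tool_rot: [180.0, -0.0, 9.0]
force: [-0.7, 0.5, -0.1]
grip_width: 0.044
grasp_force: 0.0
```

>>> jog_arm(
  motion=[
    [[0,0,0.01,0,0,0,1],[0,0,0.01,0,0,0,1],[0,0,0.01,0,0,0,1],[0,0,0.01,0,0,0,1],[0,0,0.01,0,0,0,1]],
  ],
)

```text
time_s: 12.5
tool_pos: [0.5095, -0.3192, 0.0251]
tool_rot: [-180.0, -0.0, 9.0]
force: [0.1, -0.5, 0.5]
grip_width: 0.0118
grasp_force: 19.9
```

>>> jog_arm(
  motion=[
    [[0,0,0,0,0,0,1],[0,0,0,0,0,0,1],[0,0,-0.02,0,0,0,1],[0,0,-0.06,0,0,0,1],[0,0,-0.1,0,0,0,1]],
  ],
)

```text
time_s: 13.0
tool_pos: [0.5094, -0.3192, 0.0352]
tool_rot: [-180.0, 0.0, 9.0]
force: [-1.2, -0.0, -0.9]
grip_width: 0.0115
grasp_force: 20.0
```

>>> jog_arm(
  motion=[
    [[0,0,-0.15,0,0,0,1],[0,0,-0.35,0,0,0,1],[0,0,-0.55,0,0,0,1],[0.02,-0.1,-0.65,0,0,0,1],[0.04,-0.25,-0.65,0,0,0,1]],
  ],
)

```text
time_s: 13.5
tool_pos: [0.5104, -0.2958, 0.1031]
tool_rot: [179.8, -0.2, 8.9]
force: [0.3, 0.1, -0.5]
grip_width: 0.0118
grasp_force: 20.0
```

>>> jog_arm(
  motion=[
    [[0.04,-0.25,0,0,0,0,1],[0.08,-0.5,0,0,0,0,1],[0.12,-0.75,0,0,0,0,1],[0.14,-0.93,0,0,0,0,1],[0.15,-1,0,0,0,0,1]],
  ],
)

```text
time_s: 14.0
tool_pos: [0.5091, -0.1907, 0.1007]
tool_rot: [-179.9, -0.1, 9.2]
force: [-0.6, 0.1, -0.4]
grip_width: 0.0117
grasp_force: 20.0
```

>>> jog_arm(
  motion=[
    [[0,-0.2,0.05,0,0,0,1],[0.01,-0.4,0.2,0,0,0,1],[0.01,-0.55,0.35,0,0,0,1],[0.01,-0.63,0.5,0,0,0,1],[0.01,-0.63,0.6,0,0,0,1]],
  ],
)

```text
time_s: 14.5
tool_pos: [0.4995, -0.1298, 0.0392]
tool_rot: [-180.0, 0.0, 9.1]
force: [0.4, 0.1, -0.5]
grip_width: 0.0114
grasp_force: 20.0
```

>>> jog_arm(
  motion=[
    [[0,0,0.05,0,0,0,1],[0,0,0.09,0,0,0,1],[0,0,0.11,0,0,0,1],[0,0,0.12,0,0,0,1],[0,0,0.12,0,0,0,1]],
  ],
)

```text
time_s: 15.0
tool_pos: [0.4999, -0.1309, 0.0282]
tool_rot: [180.0, -0.0, 9.0]
force: [-0.9, -0.1, 0.2]
grip_width: 0.0117
grasp_force: 20.0
```

>>> jog_arm(
  motion=[
    [[0,0,0.03,0,0,0,1],[0,0,0.055,0,0,0,1],[0,0,0.07,0,0,0,1],[0,0,0.077,0,0,0,1],[0,0,0.077,0,0,0,1]],
  ],
)

```text
time_s: 15.5
tool_pos: [0.4997, -0.1304, 0.0202]
tool_rot: [-180.0, 0.0, 9.0]
force: [-0.3, -0.2, -0.8]
grip_width: 0.012
grasp_force: 20.0
```

>>> jog_arm(
  motion=[
    [[0,0,0.004,0,0,0,1],[0,0,0.006,0,0,0,1],[0,0,0.006,0,0,0,1]],
  ],
)

```text
time_s: 15.8
tool_pos: [0.4998, -0.1304, 0.02]
tool_rot: [-180.0, -0.0, 9.0]
force: [-1.5, 0.6, 4.7]
grip_width: 0.0116
grasp_force: 20.0
```

>>> jog_arm(
  motion=[
    [[0,0,-0.003,0,0,0,0.7],[0,0,-0.003,0,0,0,0.5],[0,0,-0.003,0,0,0,0],[0,0,-0.003,0,0,0,0],[0,0,-0.003,0,0,0,0]],
  ],
)

```text
time_s: 16.3
tool_pos: [0.4997, -0.1304, 0.0199]
tool_rot: [-180.0, -0.0, 9.0]
force: [-0.1, -0.3, 0.3]
grip_width: 0.0436
grasp_force: 0.0
```

>>> jog_arm(
  motion=[
    [[0,0,-0.03,0,0,0,0],[0,0,-0.08,0,0,0,0],[0,0,-0.13,0,0,0,0],[0,0,-0.17,0,0,0,0],[0,0,-0.17,0,0,0,0]],
  ],
)

```text
time_s: 16.8
tool_pos: [0.5004, -0.1305, 0.0378]
tool_rot: [180.0, -0.1, 9.0]
force: [0.0, 0.5, -0.1]
grip_width: 0.0826
grasp_force: 0.0
```

```bash
python3 look.py .029 .028
```

```text
16.8 [ 0.5004 -0.1305  0.0378] [179.9995  -0.0933   9.0058] [-33.604   18.9371  51.6121 115.4922 -18.4151  53.8386 -53.4545]
green [ 20. 207.] [492.18  46.83  56.19  27.89 -74.49]
orange [255. 305.] [ 450.97 -138.28   22.01   11.46    9.81]
orange [255. 200.] [ 522.86 -127.     82.09   11.69    9.05]
```

>>> jog_arm(
  motion=[
    [[0,-0.15,0,0,0,0,0],[0,-0.3,0,0,0,0,0],[0,-0.37,0,0,0,0,0],[0,-0.43,0,0,0,0,0],[0,-0.49,0,0,0,0,0]],
  ],
)

```text
time_s: 17.35
tool_pos: [0.4921, -0.082, 0.037]
tool_rot: [180.0, -0.0, 9.0]
force: [-0.2, -1.0, -0.5]
grip_width: 0.087
grasp_force: 0.0
```

>>> jog_arm(
  motion=[
    [[0,-0.06,0,0,0,0,0],[0,-0.1,0,0,0,0,0],[0,-0.1,0,0,0,0,0]],
  ],
)

```text
time_s: 17.65
tool_pos: [0.4905, -0.0716, 0.0369]
tool_rot: [-180.0, -0.0, 9.1]
force: [0.3, -0.4, -0.2]
grip_width: 0.0872
grasp_force: 0.0
```

```bash
python3 look.py .029 .012
```

```text
17.65 [ 0.4905 -0.0716  0.0369] [-179.981    -0.0014    9.0541] [-41.2178  15.7889  51.7649 118.3222 -15.5887  52.7956 -61.8982]
green [ 64. 208.] [484.57  74.45 122.88  28.16 -74.52]
orange [307. 298.] [ 439.72 -119.17   27.78   14.4   -80.91]
orange [316. 198.] [ 514.51 -107.51   94.62   27.63    8.85]
```

>>> jog_arm(
  motion=[
    [[0,0,-0.2,0,0,0,0],[0,0.05,-0.45,0,0,0,0],[0,0.2,-0.65,0,0,0,0],[0,0.35,-0.75,0,0,0,0],[0,0.39,-0.8,0,0,0,0]],
  ],
)

```text
time_s: 18.2
tool_pos: [0.4971, -0.1131, 0.1179]
tool_rot: [179.9, -0.1, 8.8]
force: [-0.3, 0.9, -0.4]
grip_width: 0.0871
grasp_force: 0.0
```

>>> jog_arm(
  motion=[
    [[0,0,0,0,0,0,0],[0,0,0,0,0,0,0]],
  ],
)

```text
time_s: 18.4
tool_pos: [0.4959, -0.1102, 0.116]
tool_rot: [-180.0, 0.1, 9.0]
force: [-0.3, -1.1, 0.3]
grip_width: 0.087
grasp_force: 0.0
```

```bash
python3 look.py .029 .012 w5
```

```text
18.4 [ 0.4959 -0.1102  0.116 ] [-179.9721    0.0921    9.0015] [-41.7939   9.6243  55.9447 112.949   -9.0129  62.019  -62.9561]
green [ 64. 179.] [482.08  82.74 130.19  28.24 -74.14]
orange [255. 185.] [ 496.28 -110.64  128.89   27.52    8.78]
```

View pics/w5.png

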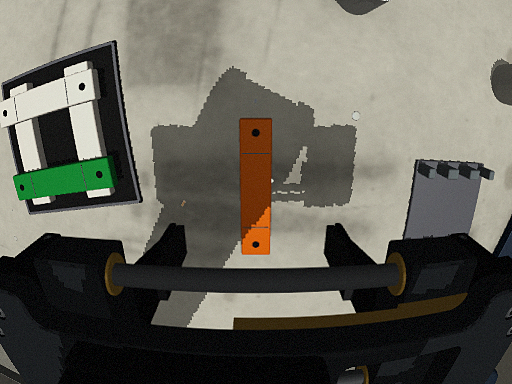

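The orange bar has fallen flat at (255,185) between the fingers; the stack at the left is intact. Grasping.

>>> jog_arm(
  motion=[
    [[0,0.003,0.15,0,0,0,0.3],[0,0.003,0.35,0,0,0,0.5],[0,0.003,0.55,0,0,0,0.5],[0,0.003,0.7,0,0,0,0.5],[0,0.003,0.8,0,0,0,0.5]],
  ],
)

```text
time_s: 18.95
tool_pos: [0.4954, -0.1107, 0.0347]
tool_rot: [-180.0, 0.2, 9.0]
force: [-0.4, 0.5, -0.1]
grip_width: 0.0548
grasp_force: 0.0
```

>>> jog_arm(
  motion=[
    [[0,0,0.07,0,0,0,0.5],[0,0,0.13,0,0,0,0.5],[0,0,0.16,0,0,0,0.5],[0,0,0.17,0,0,0,0.5],[0,0,0.17,0,0,0,0.5]],
  ],
)

```text
time_s: 19.45
tool_pos: [0.497, -0.111, 0.0203]
tool_rot: [-180.0, -0.0, 9.0]
force: [0.1, 0.1, 0.3]
grip_width: 0.0435
grasp_force: 0.0
```

>>> jog_arm(
  motion=[
    [[0,0,0.02,0,0,0,0.5],[0,0,0.028,0,0,0,0.9],[0,0,0.028,0,0,0,0.9],[0,0,0.028,0,0,0,0.9],[0,0,0.028,0,0,0,0.9]],
  ],
)

```text
time_s: 19.95
tool_pos: [0.4967, -0.1109, 0.0172]
tool_rot: [-180.0, -0.0, 9.0]
force: [-0.7, 0.3, 0.1]
grip_width: 0.0279
grasp_force: 20.0
```

>>> jog_arm(
  motion=[
    [[0,0,0,0,0,0,0.9],[0,0,0,0,0,0,0.9],[0,0,0,0,0,0,0.9]],
  ],
)

```text
time_s: 20.25
tool_pos: [0.4967, -0.111, 0.0172]
tool_rot: [-180.0, -0.0, 9.0]
force: [-0.1, -0.1, 1.1]
grip_width: 0.028
grasp_force: 20.0
```

>>> jog_arm(
  motion=[
    [[0,0,-0.1,0,0,0,0.9],[0,0,-0.3,0,0,0,0.9],[0,0,-0.5,0,0,0,0.9],[0,0,-0.75,0,0,0,0.9],[0,0,-0.9,0,0,0,0.9]],
  ],
)

```text
time_s: 20.75
tool_pos: [0.4974, -0.1114, 0.1092]
tool_rot: [180.0, -0.1, 9.0]
force: [0.7, 0.4, -0.2]
grip_width: 0.0278
grasp_force: 20.0
```

```bash
python3 look.py .029 .099
```

```text
20.75 [ 0.4974 -0.1114  0.1092] [179.9923  -0.1348   8.9785] [-41.7879  10.5199  56.3753 113.294  -10.0546  61.0832 -62.0026]
green [ 60. 183.] [481.93  82.36 131.5   28.66 -74.7 ]
orange [255. 306.] [ 447.59 -119.51   28.17   21.96  -81.  ]
orange [255. 199.] [ 519.75 -108.08   82.49   28.46    8.87]
```

>>> jog_arm(
  motion=[
    [[0.04,-0.12,0,0,0,0,0.9],[0.1,-0.34,0,0,0,0,0.9],[0.16,-0.56,0,0,0,0,0.9],[0.22,-0.78,0,0,0,0,0.9],[0.28,-1,0,0,0,0,0.9]],
  ],
)

```text
time_s: 21.3
tool_pos: [0.5076, -0.0057, 0.1058]
tool_rot: [-180.0, 0.1, 9.1]
force: [-0.2, -0.3, 0.6]
grip_width: 0.0279
grasp_force: 20.0
```

>>> jog_arm(
  motion=[
    [[0.08,-0.28,0,0,0,-0.01,0.9],[0.16,-0.56,0,0,0,-0.02,0.9],[0.22,-0.78,0,0,0,-0.03,0.9],[0.26,-0.93,0,0,0,-0.038,0.9],[0.28,-1,0,0,0,-0.038,0.9]],
  ],
)

```text
time_s: 21.8
tool_pos: [0.5206, 0.0973, 0.1068]
tool_rot: [180.0, 0.0, 16.0]
force: [0.2, -1.0, -0.6]
grip_width: 0.0277
grasp_force: 20.0
```

>>> jog_arm(
  motion=[
    [[0,0,0.1,0,0,0,0.9],[0,0,0.2,0,0,0,0.9],[0,0,0.3,0,0,0,0.9],[0,0,0.35,0,0,0,0.9],[0,0,0.35,0,0,0,0.9]],
  ],
)

```text
time_s: 22.3
tool_pos: [0.5198, 0.0943, 0.071]
tool_rot: [180.0, 0.1, 15.8]
force: [-0.6, -0.6, -0.8]
grip_width: 0.0275
grasp_force: 20.0
```

```bash
python3 look.py .029 .06 w6
```

```text
22.3 [0.5198 0.0943 0.071 ] [179.9694   0.1235  15.7608] [-54.672   15.825   46.9643 112.3456 -13.6053  57.5704 -75.6332]
orange [255. 306.] [470.38  80.25  28.39  22.18 -74.23]
orange [255. 199.] [541.48 100.26  83.48  28.54  15.74]
```

View pics/w6.png

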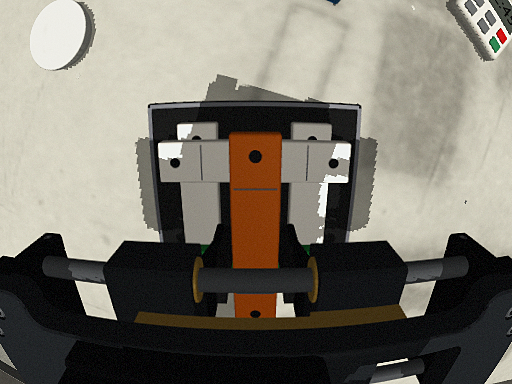

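The orange bar (255, 130–315) hangs centred over the white bar 3 (158–351) and parallel to the mat's edges. Lowering.

>>> jog_arm(
  motion=[
    [[0.015,-0.006,0.06,0,0,0,0.9],[0.015,-0.006,0.12,0,0,0,0.9],[0.015,-0.006,0.17,0,0,0,0.9],[0.015,-0.006,0.2,0,0,0,0.9],[0.015,-0.006,0.2,0,0,0,0.9]],
  ],
)

```text
time_s: 22.85
tool_pos: [0.5215, 0.0962, 0.0516]
tool_rot: [180.0, 0.1, 15.8]
force: [-0.4, 0.1, -0.8]
grip_width: 0.0275
grasp_force: 20.0
```

>>> jog_arm(
  motion=[
    [[0,0,0,0,0,0,0.9],[0,0,0,0,0,0,0.9]],
  ],
)

```text
time_s: 23.05
tool_pos: [0.5222, 0.0964, 0.0524]
tool_rot: [-180.0, -0.0, 15.8]
force: [-0.3, -0.2, -0.2]
grip_width: 0.0278
grasp_force: 20.0
```

>>> jog_arm(
  motion=[
    [[-0.008,0.008,0.02,0,0,0,0.9],[-0.008,0.008,0.035,0,0,0,0.9],[-0.008,0.008,0.05,0,0,0,0.9],[-0.008,0.008,0.055,0,0,0,0.9],[-0.008,0.008,0.055,0,0,0,0.9]],
  ],
)

```text
time_s: 23.55
tool_pos: [0.5213, 0.0953, 0.0466]
tool_rot: [-180.0, 0.0, 15.8]
force: [0.3, 0.7, -0.2]
grip_width: 0.0277
grasp_force: 20.0
```

>>> jog_arm(
  motion=[
    [[0,0,0.004,0,0,0,0.9],[0,0,0.007,0,0,0,0.9],[0,0,0.007,0,0,0,0.9]],
  ],
)

```text
time_s: 23.85
tool_pos: [0.5214, 0.0954, 0.0462]
tool_rot: [-180.0, -0.0, 15.8]
force: [0.0, -0.7, 2.9]
grip_width: 0.0279
grasp_force: 20.0
```

>>> jog_arm(
  motion=[
    [[0,0,0,0,0,0,0.9],[0,0,0,0,0,0,0.6],[0,0,0,0,0,0,0.4],[0,0,0,0,0,0,0.4],[0,0,0,0,0,0,0.4]],
  ],
)

```text
time_s: 24.35
tool_pos: [0.5213, 0.0953, 0.0459]
tool_rot: [180.0, -0.0, 15.8]
force: [0.0, -0.6, -0.3]
grip_width: 0.0491
grasp_force: 0.0
```

>>> jog_arm(
  motion=[
    [[0,0,-0.05,0,0,0,0.4],[0,0,-0.2,0,0,0,0.4],[0,0,-0.45,0,0,0,0.3],[0,0,-0.75,0,0,0,0],[0,0,-0.95,0,0,0,0]],
  ],
)

```text
time_s: 24.85
tool_pos: [0.5225, 0.0951, 0.1441]
tool_rot: [-180.0, -0.2, 15.8]
force: [1.3, 0.8, 0.2]
grip_width: 0.0685
grasp_force: 0.0
```

>>> jog_arm(
  motion=[
    [[0,0,-0.2,0,0,0,0],[0,0,-0.4,0,0,0,0],[0,0,-0.4,0,0,0,0],[0,0,-0.4,0,0,0,0]],
  ],
)

```text
time_s: 25.25
tool_pos: [0.5216, 0.0953, 0.1817]
tool_rot: [-180.0, -0.1, 15.8]
force: [-0.2, 0.4, -0.2]
grip_width: 0.0865
grasp_force: 0.0
```

```bash
python3 look.py .029 .041 w7; python3 - <<'E'
from h import *
im,_=env.read_camera("top"); M=masks(im); a0=masks(np.load("top.npz")["im"])
for c in blobs(M["orange"],100): print("top orange",rect(cast("top",c,.041)).round(1))
for c in blobs(M["green"],30): print("top green",rect(cast("top",c,.029)).round(1))
E
```

```text
25.25 [0.5216 0.0953 0.1817] [-179.9542   -0.0859   15.8414] [-58.8738   6.973   49.3398 105.8831  -5.6981  69.5727 -81.9159]
green [291. 214.] [492.98  45.16  50.81  27.64 -74.44]
green [219. 213.] [470.96 122.17  48.83  27.74 -74.37]
green [16. 96.] [544.96 419.8   66.06  18.42 -73.99]
orange [255. 177.] [521.34  95.22 129.03  27.37  15.86]
top green [538.4 444.8  86.7  13.8 -73.8]
top green [ 667.3 -380.3   35.8   32.9   88.6]
top green [ 849.4 -677.9   82.6   36.2  -65. ]
top green [976.4 157.2  34.2  30.2  -1.1]
```

View pics/w7.png

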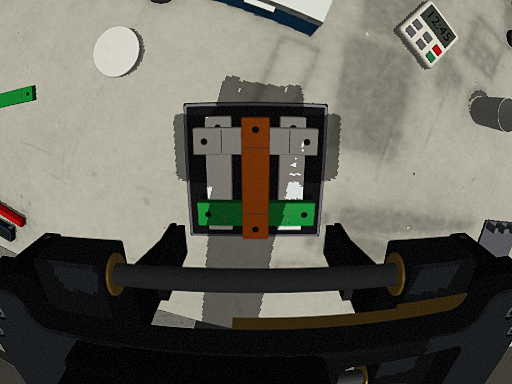

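The stack is complete: orange is at (255,177), centred over green (255,213) and white bar 3 (255,140). All the bars are square to the mat, the fingers are clear, and the bystanders stand where they did.

```bash
python3 -c "
from cell import env
print(env.sign_off())"
```

```text
the job is handed in; nothing more can be done
None
```

The job is handed in after about 25 s of robot time: the last camera view shows the green bar in the second layer and the orange bar flat across the middle, both released, but no verdict was returned.

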